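# Bed two spare glass lamps in the dimpled foam tray

### The job

Put the work light's two spare glass lamps away from their cardboard rests into the grey tray, each lying level in the foam pad of its own size, its globe in the round dimple and its cap in the notch. The pads stand at unknown heights and glass is fragile: lower each lamp until you feel the foam just take it before letting go, so that it neither drops even a few millimetres nor is pressed hard into the foam. Leave the other things on the bench where they are.

Things in the scene. Friction and masses are not known exactly. Their poses are not given: they have to be found in the camera images.
- lamp_big_globe (a point): centre of the glass globe of the large opal-glass globe lamp (60 g give or take 30 %, globe 64 mm across, 112 mm long overall). x points along the lamp to its cap, z up. It starts level in a fixed cardboard rest (48 mm wide and 24 mm tall at the globe), globe's centre 50 mm above the bench. Grip it across the globe from above, fingers either side of the long axis.
- lamp_big_cap (a point): centre of that lamp's metal screw cap (26 mm across), 66 mm along its axis from the globe's centre
- well_big_seat (a point): point on the tray's upper face straight below the 36 mm round dimple of the large opal-glass globe lamp's foam pad; x points to the pad's cap notch. The pad (48 mm wide, narrower than the globe; a low black frame surrounds it) has its top 8 to 36 mm above this point, differently each time: find it by touch. The seated lamp's globe centre is 26.1 mm above the pad's top.
- well_big_notch (a point): point on the tray's upper face straight below the middle of that pad's cap notch (two cheeks 32 mm apart over a low step), 66 mm from the seat; the cap's centre belongs straight above it
- foam_big (a joint): how far that foam pad is squashed straight down, in m: 0 free, 0.014 fully squashed. It yields like a damped spring of 0.6 N per mm; the lamp's own weight squashes it about 1 mm. More than 0.008 (about 5 N) strains the glass.
- lamp_small_globe (a point): centre of the glass globe of the small opal-glass golf-ball lamp (45 g give or take 30 %, globe 52 mm across, 91 mm long overall). x points along the lamp to its cap, z up. It starts level in a fixed cardboard rest (40 mm wide and 24 mm tall at the globe), globe's centre 46 mm above the bench. Grip it across the globe from above, fingers either side of the long axis.
- lamp_small_cap (a point): centre of that lamp's metal screw cap (26 mm across), 52 mm along its axis from the globe's centre
- well_small_seat (a point): point on the tray's upper face straight below the 28 mm round dimple of the small opal-glass golf-ball lamp's foam pad; x points to the pad's cap notch. The pad (40 mm wide, narrower than the globe; a low black frame surrounds it) has its top 8 to 36 mm above this point, differently each time: find it by touch. The seated lamp's globe centre is 21.6 mm above the pad's top.
- well_small_notch (a point): point on the tray's upper face straight below the middle of that pad's cap notch (two cheeks 32 mm apart over a low step), 52 mm from the seat; the cap's centre belongs straight above it
- foam_small (a joint): how far that foam pad is squashed straight down, in m: 0 free, 0.014 fully squashed. It yields like a damped spring of 0.6 N per mm; the lamp's own weight squashes it about 1 mm. More than 0.008 (about 5 N) strains the glass.
- jug: bystander: closed blue washer jug, 100 x 150 x 224 mm; origin at the middle of its underside
- scraper: bystander: stainless putty scraper lying flat, 205 mm long; origin at the middle of its underside
- mallet: bystander: yellow plastic mallet lying down, 255 mm long, 64 mm tall; origin at the middle of its underside
- gauge: bystander: aluminium step gauge, 90 x 30 mm, 36 mm tall; origin at the middle of its underside
- tape: bystander: roll of tape lying flat, 92 mm across, 45 mm tall; origin at the middle of its underside
- tin: bystander: closed tin, 68 mm across, 85 mm tall; origin at the middle of its underside
- tray: grey plastic storage tray, fixed on the bench, 200 x 250 mm, upper face 36 mm above the bench (rim 10 mm higher) with the two foam pads side by side 114 mm apart; origin under its centre, y runs across the two pads
There are look-alikes about, which are no part of the job. What is shaped like the part that bears lamp_small_globe but yellow is not meant. Leave any pink look-alike of the part that bears lamp_big_globe alone.

How it is judged:
By the outcome, as a careful person would: the job done as asked, in the order asked, and still so for the second after the job is handed in, with the robot touching nothing.
It also fails if it takes over 64 s, if anything falls off the work surface, if the arm or the gripper's body presses on something with over 40 N, if the wrist force passes 120 N, or if a joint passes its speed limit or range.

### The arm

A 6-joint arm with a two-finger parallel gripper is mounted at the origin on the work surface. World frame = base frame: x ahead of the robot, y to its left, z up, the work surface at z = 0. Lengths are in m, angles in rad, forces in N, time in s.
With the tool pointing down it reaches from about 0.35 to 0.85 m from the base axis. Payload 8.1 kg.
Tool frame: the origin (TCP) lies at the centre of the arm's flange, where the gripper is bolted on; the fingertips stand 186 mm ahead of it and the grasp point (between the pads) lies 167 mm ahead of it; z points along the fingers, y is the direction in which the jaws open and shut (so a half turn about z gives the same grasp; the last joint's range is limited). The gripper opens to 93 mm and grips with 3 to 60 N. Pads are 15 mm wide; open, the fingers measure 128 mm over their backs; the gripper's body (75 mm by 188 mm) begins 65 mm behind the grasp point.
Start: joints at [-1.224, 0.13, 1.488, -0, 1.523, -0.085], TCP at [0.251, -0.545, 0.405] pointing down, gripper open.
Joint ranges: [-2.96, 2.96], [-0.89, 2.26], [0.02, 2.5], [-1.34, 4.48], [0, 2.73], [-2.66, 2.66]. Speed limits (rad/s): [2.39, 2.39, 2.79, 3.14, 3.14, 3.14].

### API

Orientations are given as a rotation vector (axis times angle).
In Python, from plant import robot, viewer, order gives the robot as it stands.
- The arm moves only by the tool apply_moves, never from a script. Its argument "deltas" is a list of rows, each a list of 3 entries, a list of its own where there are three numbers: the finger opening in mm, from 0 to 93, then the shift along the tool's x, y, z in mm, then the turn about the tool's z in rad. In form: [[grip, [dx, dy, dz], yaw], ...]. A call has 1 to 5 rows; each row shifts and turns the commanded pose from where the row before left it, along the tool's axes as they then stand; what a row does not reach is not made up. A row lasts 1/8 s, in which the tool goes at most 62.5 mm and 10.7 degrees, less where a joint would pass 70% of its speed; a pose out of reach is approached as far as the arm can. A call is refused whole if a number of a shift passes 62.5 or a number of a turn 0.188, either way. A call with a gripper value outside its range is refused whole. The fingers move at their own pace and stop on an object; "grip_force" is the grip in N (left out, the last holds). Time passes only in rows, so rows that do not move let the fingers close. It gives the time, the measured TCP pose, the force and the opening at its end, in the units of the state.
- robot.read_state(): the state, without advancing time (a new reading comes with each control period).
- viewer.read_camera(name): name is "scene" or "top"; returns the picture (420x560x3 uint8, blue, green, red); there is no depth.
- viewer.get_calibration(name): a dict with "fx", "fy", "cx", "cy" (pixels), "distortion" ([k1, k2, p1, p2, k3] as OpenCV has them; the pictures are not rectified), "R" (3x3) and "t" (3): a world point X has camera coordinates R X + t. Camera axes: x right, y down, z forward; pixel columns grow to the right and rows downward; lengths in m; the calibration is good to about 2 mm. A picture is of the moment at which its call begins. get_calibration takes no time and is no camera call.
- order.close_job(): hands the job in, once; it reports no verdict.
The state is a dict: "t": time; "q": joint angles; "dq": joint speeds; "joint_torque": joint torques, N m; "tool_pos": TCP position; "orientation": TCP orientation; "force": force on the tool from outside, world axes, zero at the start; "wrist_torque": the same for the moment, N m; "opening": finger opening in m.
Only numpy, scipy, OpenCV 4.12 (cv2) and the standard library are available. Lean on these libraries where they do the work, as an engineer would, in place of code of your own. Each camera call takes 0.05 s, during which the arm holds its last target. There are 200 camera calls.

## Working session

There is one attempt and no reset: what is moved stays moved. The work goes in short steps, Python scripts to look and compute and a tool call to move; the robot and the scene stay as the last step left them, time stands still between calls to the robot, and variables do not carry over. Pictures are saved under pics/ and viewed, about 8 in all and at most 12, crops included, and the job is handed in when it is done.

Besides the shell and the picture viewer there is one more tool, called after "Request:" as name(argument=value, ...) on one line, values as JSON. apply_moves: Moves the arm, as the interface text tells. Its arguments: {"type":"object","properties":{"deltas":{"type":"array"},"grip_force":{"type":"number"}},"required":["deltas"]}

```bash
mkdir -p pics; ls
python3 - <<'E'
from plant import robot, viewer
import cv2, numpy as np
for n in ("top","scene"):
    cv2.imwrite(f"pics/{n}0.png",viewer.read_camera(n)); 
    c=viewer.get_calibration(n); print(n,{k:np.round(v,4).tolist() for k,v in c.items()})
s=robot.read_state(); print(s)
E
```

```text
pics
top {'fx': 533.2035, 'fy': 533.2035, 'cx': 274.7357, 'cy': 207.0867, 'distortion': [0.0606, 0.0, 0.0, 0.0, 0.0], 'R': [[0.0169, -0.9997, -0.0186], [-0.9926, -0.0145, -0.1205], [0.1202, 0.0205, -0.9925]], 't': [-0.0216, 0.5038, 1.5112]}
scene {'fx': 412.3986, 'fy': 412.3986, 'cx': 270.9713, 'cy': 217.6298, 'distortion': [-0.1223, 0.0, 0.0, 0.0, 0.0], 'R': [[0.1412, 0.9898, 0.0187], [0.5662, -0.0652, -0.8217], [-0.8121, 0.1266, -0.5696]], 't': [-0.0195, -0.2342, 1.7189]}
{'t': 0.1, 'q': array([-1.22438781e+00,  1.31098423e-01,  1.48915282e+00, -4.50046939e-05,
        1.52298775e+00, -8.53550966e-02]), 'dq': array([-6.13802860e-04, -2.56837762e-03, -6.45349701e-04,  1.44272066e-03,
        3.56487793e-04, -2.98202574e-05]), 'joint_torque': array([ 1.60028027e-03, -5.61341035e+01, -4.93095195e+01,  7.71209691e-02,
        2.91020708e-02, -5.45610908e-05]), 'tool_pos': array([ 0.25105325, -0.54473319,  0.40379409]), 'orientation': array([-3.06708014e+00, -6.72611885e-01,  4.06391908e-04]), 'force': array([-0.48471344,  0.4738885 ,  0.14382467]), 'wrist_torque': array([ 0.0552583 ,  0.02908323, -0.04677359]), 'opening': 0.09312602149104059}
```

View pics/top0.png

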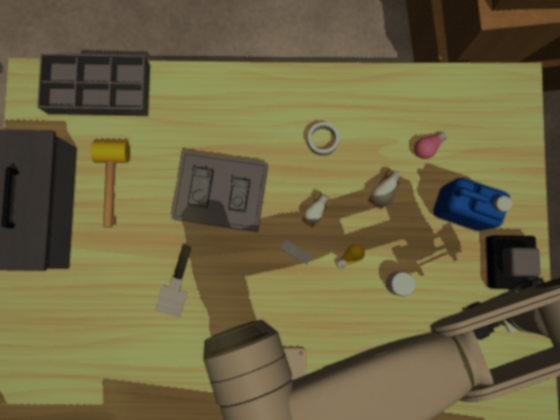

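View pics/scene0.png

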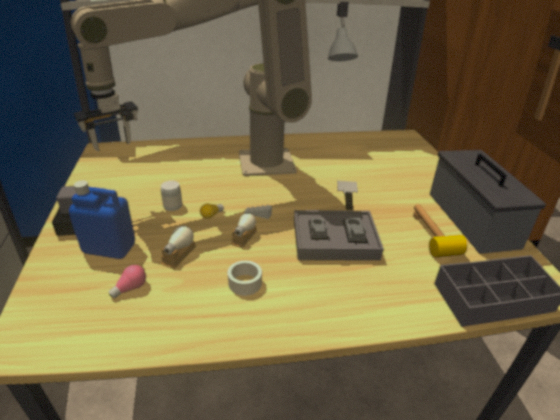

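The top picture shows these candidates:
- White big lamp near (385,190), cap at the upper right. It fits lamp_big.
- White small lamp near (314,211), cap at the upper right. It fits lamp_small.
- Yellow lamp (355,253) and pink lamp (428,147). These are look-alikes, so I leave them alone.
- Tray near (220,190), pads at (200,187) and (239,194).

I'll confirm this in one enlarged crop.

Run:
```python
import cv2, numpy as np
a=cv2.imread("pics/top0.png")
def g(im): return np.clip((im/255.)**0.6*255*1.1,0,255).astype(np.uint8)
A=cv2.resize(g(a[140:240,165:275]),None,fx=5,fy=5,interpolation=cv2.INTER_CUBIC)[:, :]
B=cv2.resize(g(a[160:230,295:410]),None,fx=5,fy=5,interpolation=cv2.INTER_CUBIC)
o=np.zeros((590,790,3),np.uint8)
A=cv2.resize(A,(400,364));B=cv2.resize(B,(780,475))
cv2.imwrite("pics/c1.png",B)
cv2.imwrite("pics/c2.png",cv2.resize(g(a[140:240,165:275]),(660,600),interpolation=cv2.INTER_CUBIC))
```

```text
(no output)
```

View pics/c1.png

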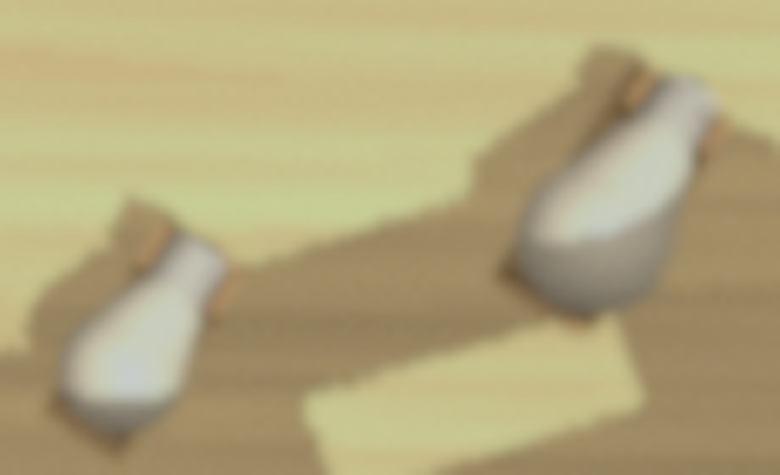

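View pics/c2.png

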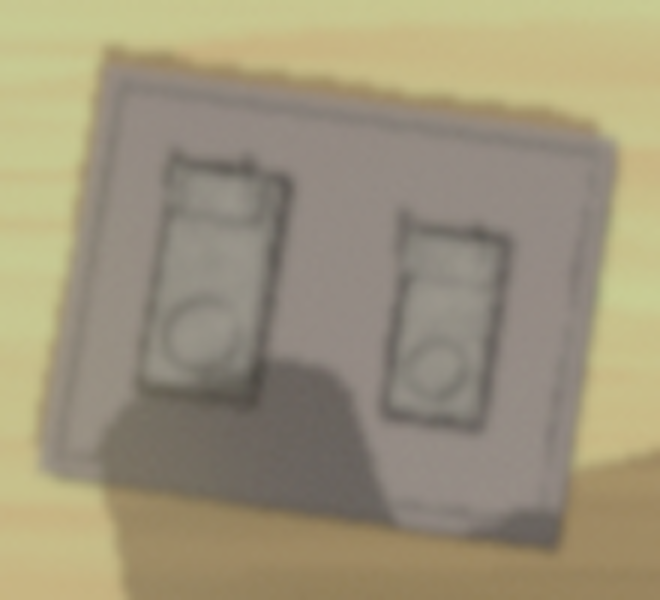

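The crops confirm two white lamps with grey caps on cardboard rests. The big one has its globe near (383,194) in the full picture and its cap near (396,175). The small one has its globe near (313,213) and cap near (323,199). The tray's large pad is on the left, with its dimple at (198.5,195.7), and the small pad is on the right at (237.8,201). Notches are at the top. Next I compute positions.

```bash
cat > h.py <<'E'
import cv2, numpy as np
from plant import robot, viewer
C={n:viewer.get_calibration(n) for n in ("top","scene")}
def K(c): return np.array([[c["fx"],0,c["cx"]],[0,c["fy"],c["cy"]],[0,0,1.]])
def ray(n,p):
    c=C[n]; u=cv2.undistortPoints(np.array([[p]],float),K(c),np.array(c["distortion"]))[0,0]
    R=np.array(c["R"]);return -R.T@np.array(c["t"]), R.T@np.array([u[0],u[1],1.])
def onz(n,p,z):
    o,d=ray(n,p); return o+d*(z-o[2])/d[2]
def proj(n,X):
    c=C[n]; return cv2.projectPoints(np.array(X,float).reshape(-1,1,3),cv2.Rodrigues(np.array(c["R"]))[0],np.array(c["t"]),K(c),np.array(c["distortion"]))[0][:,0]
def tri(p,q):
    (o1,d1),(o2,d2)=ray("top",p),ray("scene",q)
    s=np.linalg.lstsq(np.c_[d1,-d2],o2-o1,rcond=None)[0]; a,b=o1+s[0]*d1,o2+s[1]*d2
    return (a+b)/2,np.linalg.norm(a-b)*1e3
E
python3 - <<'E'
from h import *
np.set_printoptions(precision=4,suppress=True)
print("cams",[ray(n,(280,210))[0] for n in C])
a=cv2.imread("pics/top0.png"); hsv=cv2.cvtColor(a,cv2.COLOR_BGR2HSV)
# lamps: low saturation
for nm,(x0,y0,x1,y1),r,z,L in (("big",(362,160,410,215),.032,.05,.066),("small",(298,188,334,230),.026,.046,.052)):
    m=((hsv[...,1]<75)).astype(np.uint8); b=np.zeros_like(m); b[y0:y1,x0:x1]=m[y0:y1,x0:x1]
    ct=max(cv2.findContours(b,0,1)[0],key=cv2.contourArea)[:,0]
    P=np.array([onz("top",p,z)[:2] for p in ct.astype(float)])
    (cx,cy),(w,h),an=cv2.minAreaRect((P*1e4).astype(np.float32)); 
    f=cv2.boxPoints(((cx,cy),(w,h),an))/1e4
    e=f[1]-f[0],f[2]-f[1]; ax=max(e,key=np.linalg.norm); ax/=np.linalg.norm(ax)
    if ax[0]<0: ax=-ax
    c=np.array([cx,cy])/1e4; lo=c-ax*max(w,h)/2e4
    print(nm,"rect mm",w/10,h/10,"globe",lo+ax*r,"cap",lo+ax*(r+L),"ang",np.degrees(np.arctan2(ax[1],ax[0])),"area",cv2.contourArea(ct))
# tray outline
for p,z in (((198.5,195.7),.058),((237.8,201),.058)): print("dimple",onz("top",p,.044),onz("top",p,.072))
m=((hsv[...,1]<75)&(hsv[...,2]>0)).astype(np.uint8); b=np.zeros_like(m); b[140:240,165:275]=m[140:240,165:275]
ct=max(cv2.findContours(b,0,1)[0],key=cv2.contourArea)[:,0]
box=cv2.boxPoints(cv2.minAreaRect(ct)); W=np.array([onz("top",p,.046)[:2] for p in box]); print("tray",box,W,W.mean(0),np.linalg.norm(W[1]-W[0]),np.linalg.norm(W[2]-W[1]))
s=cv2.imread("pics/scene0.png")[200:270,285:390]
s=np.clip((s/255.)**.6*280,0,255).astype(np.uint8)
cv2.imwrite("pics/c3.png",cv2.resize(s,(735,490),interpolation=cv2.INTER_CUBIC))
E
```

```text
cams [array([ 0.3187, -0.0453,  1.5602]), array([ 1.5312, -0.2137,  0.787 ])]
big rect mm 53.8794677734375 105.775390625 globe [ 0.5452 -0.3215] cap [ 0.5898 -0.3702] ang -47.51233 area 457.5
small rect mm 44.30378723144531 83.42821044921875 globe [ 0.4866 -0.126 ] cap [ 0.5239 -0.1621] ang -44.061607 area 311.5
dimple [0.5322 0.2059 0.044 ] [0.5282 0.2013 0.072 ]
dimple [0.5184 0.0925 0.044 ] [0.5147 0.0899 0.072 ]
tray [[171.474  218.0718]
 [181.7657 150.1463]
 [267.3169 163.1086]
 [257.0251 231.0341]] [[0.4662 0.2806]
 [0.6646 0.2586]
 [0.6298 0.0096]
 [0.4327 0.0353]] [0.5483 0.146 ] 0.19958479512364374 0.25134092158132554
```

View pics/c3.png

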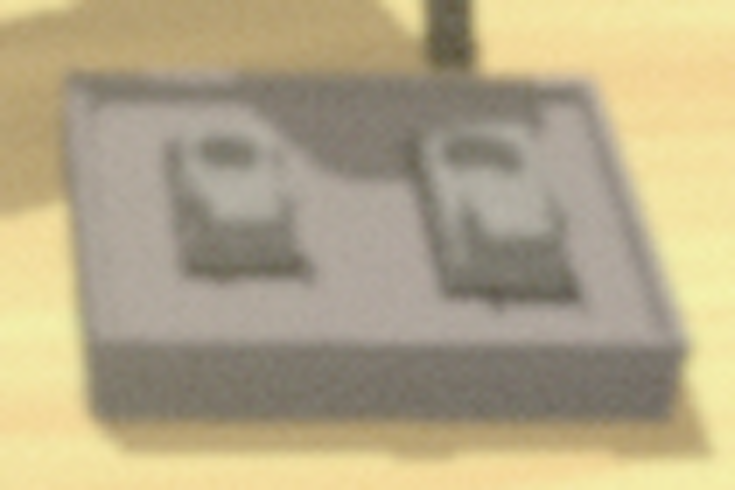

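The scene crop shows the small pad's dimple at (317.6,221.4) and the large pad's dimple at (354.1,221.7). I'll triangulate those and refine the lamp outlines.

Run:
```python
from h import *
np.set_printoptions(precision=4,suppress=True)
for n,t,s in (("big",(198.5,195.7),(354.1,221.7)),("small",(237.8,201),(317.6,221.4))):
    X,e=tri(t,s); print(n,"dimple",X,"gap mm",e)
a=cv2.imread("pics/top0.png"); S=8
for nm,(x0,y0,x1,y1),r,z,L,g in (("big",(362,160,412,215),.032,.05,.066,(382.6,195.1)),("small",(298,188,334,230),.026,.046,.052,(313.5,213.5))):
    u=cv2.resize(a[y0:y1,x0:x1],None,fx=S,fy=S,interpolation=cv2.INTER_CUBIC)
    sat=cv2.cvtColor(u,cv2.COLOR_BGR2HSV)[...,1]; 
    for th in (70,85,100,112):
        m=cv2.morphologyEx((sat<th).astype(np.uint8),cv2.MORPH_OPEN,np.ones((15,15)))
        ct=max(cv2.findContours(m,0,1)[0],key=cv2.contourArea)[:,0]
        P=np.array([onz("top",((p+.5)/S-.5)+(x0,y0),z)[:2] for p in ct.astype(float)])*1e3
        (cx,cy),(w,h),an=cv2.minAreaRect(P.astype(np.float32)); f=cv2.boxPoints(((cx,cy),(w,h),an))
        ax=max((f[1]-f[0],f[2]-f[1]),key=np.linalg.norm); ax/=np.linalg.norm(ax); ax*=np.sign(ax[0]); n=np.array([-ax[1],ax[0]])
        q=P@ax; lo,hi=q.min(),q.max(); sel=P[q<lo+r*1e3]   # globe-end half
        A=np.c_[2*sel,np.ones(len(sel))]; k=np.linalg.lstsq(A,(sel**2).sum(1),rcond=None)[0]; R=np.sqrt(k[2]+k[:2]@k[:2])
        cp=P[q>hi-10]; cc=(cp@n); mid=(cc.max()+cc.min())/2; tip=ax*hi+n*mid; d=tip-k[:2]
        print(nm,th,"len",hi-lo,"wid",min(w,h),"circle",k[:2],"R",R,"capw",np.ptp(cc),"ang",np.degrees(np.arctan2(d[1],d[0])),"tipdist",np.linalg.norm(d))
```

```text
big dimple [0.5315 0.2055 0.0494] gap mm 0.9009013846756802
small dimple [0.5176 0.0917 0.0501] gap mm 0.37708286472809543
big 70 len 94.40135462478236 wid 40.15476989746094 circle [ 549.1739 -317.6724] R 17.317789389131278 capw 23.51008173061021 ang -39.05636786133807 tipdist 74.36159144313794
big 85 len 108.64443015631423 wid 57.908504486083984 circle [ 541.2893 -318.407 ] R 28.6730895024863 capw 25.397746175506654 ang -31.940036131698285 tipdist 81.27986067535254
big 100 len 112.39937765358593 wid 61.40715789794922 circle [ 541.2395 -318.3173] R 30.32620625457455 capw 26.923104447080703 ang -31.904073421788514 tipdist 83.32060400311423
big 112 len 149.95567200093285 wid 63.93889617919922 circle [ 541.3387 -318.5261] R 31.438739059975518 capw 21.183816691082185 ang -42.00037970830061 tipdist 119.61616862483234
small 70 len 81.65930917344667 wid 44.234439849853516 circle [ 485.5983 -124.4206] R 21.444877533464183 capw 23.683303689385845 ang -30.695825737453482 tipdist 60.94400025943946
small 85 len 88.45285677217134 wid 47.76089859008789 circle [ 483.6238 -121.4691] R 23.455826450215824 capw 26.052972960033287 ang -35.957927790733535 tipdist 65.61819330399366
small 100 len 90.55437039580357 wid 50.238155364990234 circle [ 483.4667 -121.5084] R 24.843968477334386 capw 27.56179755367907 ang -35.80075586994723 tipdist 66.79171819275618
small 112 len 121.36884186664912 wid 54.56493377685547 circle [ 483.972  -121.8652] R 26.2577911490619 capw 24.89655817115279 ang -33.098079373809774 tipdist 95.83973146471875
```

Request:
apply_moves(deltas=[[93,[0,0,-20],0.18],[93,[0,0,-20],0.18],[93,[0,0,-20],0.18],[93,[0,0,-10],0.18],[93,[0,0,0],0.18]], grip_force=12)

```text
t: 0.72
tool_pos: [0.2512, -0.545, 0.4756]
orientation: [3.053, -0.737, 0.001]
force: [-0.3, -0.9, -0.6]
opening: 0.093
```

```bash
cat >> h.py <<'E'
from scipy.spatial.transform import Rotation as Ro
np.set_printoptions(precision=4,suppress=True)
def go(xy,z,deg,show=True):
    "tool-frame remaining motion to TCP (xy,z) with tool x at heading deg"
    s=robot.read_state(); R=Ro.from_rotvec(s["orientation"]).as_matrix()
    psi=np.degrees(np.arctan2(R[1,0],R[0,0])); d=R.T@(np.r_[xy,z]-s["tool_pos"])*1e3
    yaw=-((deg-psi+180)%360-180)
    print("t %.2f"%s["t"],"pos",s["tool_pos"],"psi %.2f"%psi,"tilt",R[:,2],"d tool mm",d.round(1),"yaw rad %.3f"%np.radians(yaw),"F",s["force"],"open %.4f"%s["opening"],"q6 %.2f"%s["q"][5])
def lamp(img,box,r,z,S=8,th=100):
    x0,y0,x1,y1=box; u=cv2.resize(img[y0:y1,x0:x1],None,fx=S,fy=S,interpolation=cv2.INTER_CUBIC)
    sat=cv2.cvtColor(u,cv2.COLOR_BGR2HSV)[...,1]
    m=cv2.morphologyEx((sat<th).astype(np.uint8),cv2.MORPH_OPEN,np.ones((15,15)))
    ct=max(cv2.findContours(m,0,1)[0],key=cv2.contourArea)[:,0]
    P=np.array([onz("top",((p+.5)/S-.5)+(x0,y0),z)[:2] for p in ct.astype(float)])*1e3
    ax=np.array([.83,-.55])
    for _ in range(8):
        n=np.array([-ax[1],ax[0]]); q=P@ax; lo,hi=q.min(),q.max(); sel=P[q<lo+r*1.1]
        k=np.linalg.lstsq(np.c_[2*sel,np.ones(len(sel))],(sel**2).sum(1),rcond=None)[0]; c=k[:2]; R=np.sqrt(k[2]+c@c)
        w=P[(q>hi-25)&(q<hi-4)]; q2=w@ax; side=(w-c)@n>0
        l1=np.polyfit(w[side]@ax,w[side]@n,1); l2=np.polyfit(w[~side]@ax,w[~side]@n,1)
        mid=(np.polyval(l1,hi-14)+np.polyval(l2,hi-14))/2; d=ax*(hi-14)+n*mid-c; ax=d/np.linalg.norm(d)
    return c,R,np.degrees(np.arctan2(ax[1],ax[0])),hi-lo
E
python3 - <<'E'
from h import *
a=cv2.imread("pics/top0.png")
for th in (92,100,106):
    print(lamp(a,(362,160,412,215),32,.05,th=th),lamp(a,(298,188,334,230),26,.046,th=th))
print("jug",onz("top",(437,200),.2),onz("top",(510,205),.2))
go((.5412,-.3183),.36,-34)
E
```

```text
(array([ 540.9741, -318.153 ]), np.float64(29.282894546290787), np.float64(-33.899288589929164), np.float64(112.39397643267614)) (array([ 483.6465, -121.7832]), np.float64(24.361383499318034), np.float64(-33.92001160726428), np.float64(90.18124197394371))
(array([ 541.0258, -318.2262]), np.float64(30.145659746447812), np.float64(-33.8127523088666), np.float64(113.90092006088969)) (array([ 483.6373, -121.742 ]), np.float64(25.05570964568154), np.float64(-33.9233808795211), np.float64(91.43738898506325))
(array([ 541.1733, -318.4088]), np.float64(30.78359380822276), np.float64(-33.56023013577762), np.float64(116.01673394460033)) (array([ 483.7736, -121.7714]), np.float64(25.604442751176553), np.float64(-33.91380249187925), np.float64(92.5706773002969))
jug [ 0.5077 -0.4299  0.2   ] [ 0.4975 -0.6103  0.2   ]
t 0.72 pos [ 0.2512 -0.545   0.4756] psi -27.16 tilt [ 0.0004 -0.0012 -1.    ] d tool mm [ 154.4 -334.2  115.5] yaw rad 0.119 F [-0.3354 -0.8843 -0.6098] open 0.0930 q6 0.82
```

Run:
```python
from h import *
a=cv2.imread("pics/top0.png"); h=cv2.cvtColor(a,cv2.COLOR_BGR2HSV)
m=(cv2.inRange(h,(100,120,20),(130,255,255))); m[:,:420]=0
ct=max(cv2.findContours(m,0,1)[0],key=cv2.contourArea)[:,0].astype(float)
g=np.array([541.,-318.3])
for z in (.12,.17,.21):
    P=np.array([onz("top",p,z)[:2] for p in ct])*1e3
    print("jug z",z,"rect",cv2.minAreaRect(P.astype(np.float32)))
    for psi in (-28,-34,-40,-46):
        r=cv2.boxPoints(((g[0],g[1]),(75,188),psi))
        print(psi,-max(cv2.pointPolygonTest(r.astype(np.float32),tuple(map(float,p)),True) for p in P))
s=cv2.imread("pics/scene0.png"); hs=cv2.cvtColor(s,cv2.COLOR_BGR2HSV); m=cv2.inRange(hs,(100,120,20),(130,255,255)); m[:,:60]=0;m[:,180:]=0;m[:170]=0
ct=max(cv2.findContours(m,0,1)[0],key=cv2.contourArea)[:,0]; print("scene right",ct[ct[:,0].argmax()],"bottom",ct[ct[:,1].argmax()], onz("scene",ct[ct[:,1].argmax()].astype(float),0))
```

```text
jug z 0.12 rect ((508.6233215332031, -542.733642578125), (175.59661865234375, 120.02522277832031), 71.10353088378906)
-28 36.353789057098105
-34 34.51095422866464
-40 33.862686231384735
-46 34.43054340010431
jug z 0.17 rect ((502.03125, -525.462646484375), (169.50033569335938, 115.85826110839844), 71.10356140136719)
-28 25.35414736316412
-34 23.52788530098083
-40 22.686481307006492
-46 23.163105490669945
jug z 0.21 rect ((496.7574157714844, -511.64581298828125), (164.62330627441406, 112.52464294433594), 71.10355377197266)
-28 16.345650993721673
-34 14.867537415676912
-40 13.800133522445291
-46 14.246735392903853
scene right [116 211] bottom [ 84 240] [ 0.4641 -0.6401  0.    ]
```

Request:
apply_moves(deltas=[[93,[19.3,-41.8,0],0],[93,[19.3,-41.8,0],0],[93,[19.3,-41.8,0],0],[93,[19.3,-41.8,0],0],[93,[19.3,-41.8,0],0]])

```text
t: 1.35
tool_pos: [0.4325, -0.4008, 0.4742]
orientation: [-3.055, 0.729, 0.001]
force: [0.2, -1.1, -0.3]
opening: 0.0931
```

Request:
apply_moves(deltas=[[93,[19.3,-41.8,0],0],[93,[19.3,-41.8,0],0],[93,[19.3,-41.6,0],0],[93,[0,0,40],0.119],[93,[0,0,40],0]])

```text
t: 1.98
tool_pos: [0.5403, -0.3156, 0.3936]
orientation: [3.007, -0.909, 0.001]
force: [0.2, 0.7, -0.4]
opening: 0.0929
```

Run:
```python
from h import *
go((.5412,-.3183),.217,-34)
cv2.imwrite("pics/top1.png",viewer.read_camera("top"))
s=viewer.read_camera("scene");cv2.imwrite("pics/scene1.png",s)
a=cv2.imread("pics/top1.png")
g=lambda im:np.clip((im/255.)**.6*280,0,255).astype(np.uint8)
A=cv2.resize(g(a[130:250,340:440]),(400,480),interpolation=cv2.INTER_CUBIC);B=cv2.resize(g(s[180:300,110:210]),(400,480),interpolation=cv2.INTER_CUBIC)
cv2.imwrite("pics/c4.png",np.hstack([A,B]))
```

```text
t 1.98 pos [ 0.5403 -0.3156  0.3936] psi -33.65 tilt [ 0.0003 -0.0003 -1.    ] d tool mm [  2.1   1.8 176.6] yaw rad 0.006 F [ 0.203   0.6983 -0.3677] open 0.0929 q6 1.55
```

View pics/c4.png

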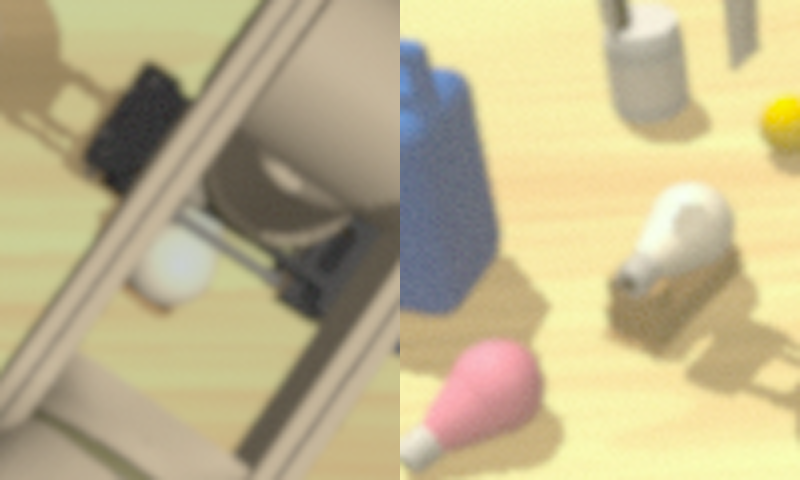

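The picture shows the gripper above the big lamp, fingers on either side of its axis. In the scene view the globe is centred near (182.8,236.5). I'll cross-check against that and then descend.

Run:
```python
from h import *
print(onz("scene",(182.75,236.5),.05), proj("scene",[.5412,-.3183,.05]))
```

```text
[ 0.5472 -0.3214  0.05  ] [[183.8644 235.2095]]
```

Request:
apply_moves(deltas=[[93,[2,2,35],0.006],[93,[0,0,35],0],[93,[0,0,30],0],[93,[0,0,0],0]])

```text
t: 2.58
tool_pos: [0.5396, -0.3189, 0.2932]
orientation: [-3.003, 0.918, 0.007]
force: [-0.2, -0.2, 0.0]
opening: 0.0928
```

Request:
apply_moves(deltas=[[93,[3,-1.5,20],0],[93,[0,0,20],0],[93,[0,0,20],0],[93,[0,0,15],0],[93,[0,0,0],0]])

```text
t: 3.2
tool_pos: [0.5429, -0.3191, 0.2175]
orientation: [-3.003, 0.918, 0.005]
force: [1.1, -0.2, 0.1]
opening: 0.0928
```

Run:
```python
from h import *
go((.543,-.3195),.217,-34)
a=viewer.read_camera("top"); cv2.imwrite("pics/top2.png",a); s=viewer.read_camera("scene");cv2.imwrite("pics/scene2.png",s)
g=lambda im:np.clip((im/255.)**.6*280,0,255).astype(np.uint8)
A=cv2.resize(g(a[160:230,350:420]),(400,400),interpolation=cv2.INTER_CUBIC);B=cv2.resize(g(s[190:270,140:220]),(400,400),interpolation=cv2.INTER_CUBIC)
cv2.imwrite("pics/c5.png",np.hstack([A,B]))
```

```text
t 3.20 pos [ 0.5429 -0.3191  0.2175] psi -33.99 tilt [-0.0029  0.002  -1.    ] d tool mm [0.4 0.3 0.5] yaw rad 0.000 F [ 1.0815 -0.243   0.1136] open 0.0928 q6 1.55
```

View pics/c5.png

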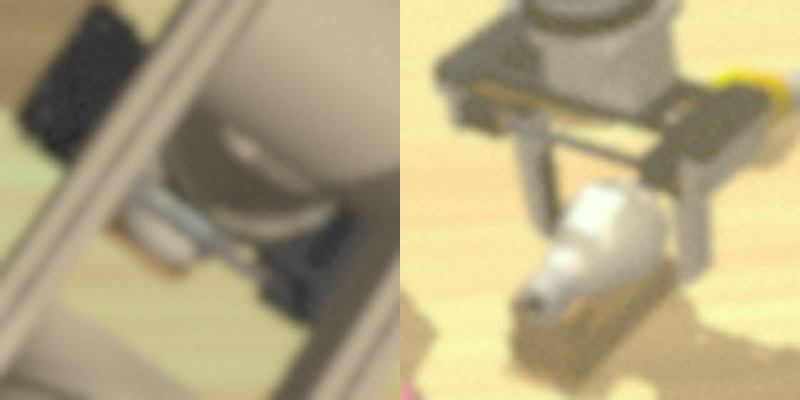

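The fingers straddle the globe with a gap on both sides. Closing now.

Request:
apply_moves(deltas=[[55,[0,0,0],0],[55,[0,0,0],0],[55,[0,0,0],0],[55,[0,0,0],0],[55,[0,0,0],0]], grip_force=15)

```text
t: 3.92
tool_pos: [0.5436, -0.3203, 0.2205]
orientation: [3.003, -0.918, 0.001]
force: [-3.4, -3.3, 3.8]
opening: 0.0632
```

Request:
apply_moves(deltas=[[55,[0,0,0],0],[55,[0,0,-10],0],[55,[0,0,-20],0],[55,[0,0,-20],0],[55,[0,0,0],0]])

```text
t: 4.55
tool_pos: [0.5447, -0.3201, 0.2734]
orientation: [3.003, -0.917, 0.008]
force: [0.3, -0.7, -0.2]
opening: 0.0631
```

```bash
cat >> h.py <<'E'
def fz(n=4):
    v=[]
    for _ in range(n): viewer.read_camera("top"); v.append(robot.read_state()["force"])
    return np.mean(v,0),np.std(v,0)
E
python3 - <<'E'
from h import *
print(fz()); go((.543,-.3195),.317,-34)
print(robot.read_state()["wrist_torque"])
s=viewer.read_camera("scene");cv2.imwrite("pics/scene3.png",s)
g=lambda im:np.clip((im/255.)**.6*280,0,255).astype(np.uint8)
cv2.imwrite("pics/c6.png",cv2.resize(g(s[170:260,130:230]),(700,595),interpolation=cv2.INTER_CUBIC))
E
```

```text
(array([-0.1966,  0.2366, -0.8652]), array([0.233 , 0.5076, 0.2015]))
t 4.75 pos [ 0.5433 -0.3193  0.2689] psi -33.98 tilt [-0.001   0.0008 -1.    ] d tool mm [ -0.2   0.3 -48.1] yaw rad 0.000 F [-0.4159 -0.5998 -1.0852] open 0.0632 q6 1.55
[ 0.1096 -0.005  -0.0079]
```

View pics/c6.png

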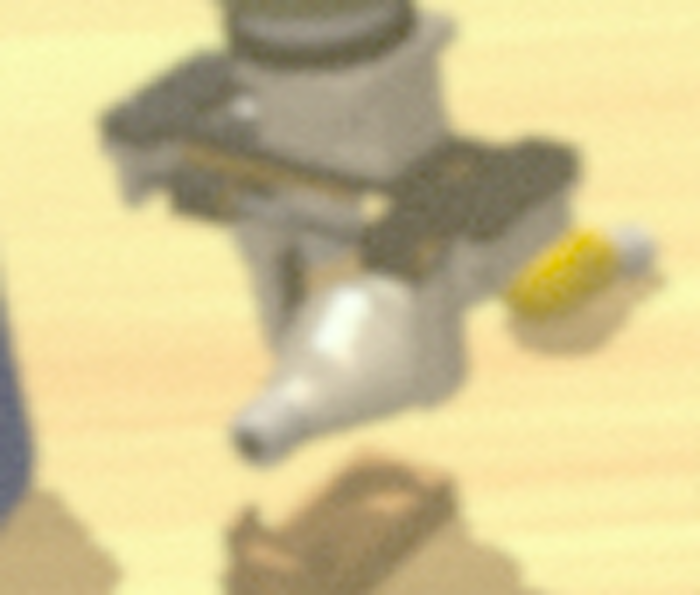

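The lamp is lifted clear of the rest. The opening of 63 mm matches the globe. I'll check levelness by comparing the expected cap tip and globe pixels with those seen: tip (166.1,236.1), globe (179.4,221.4).

Run:
```python
from h import *
c=np.array([.5433,-.3193,.102]); u=np.array([np.cos(np.radians(-34)),np.sin(np.radians(-34)),0])
for dz in (-.01,0,.01): print(dz,"globe",proj("scene",c),"tip",proj("scene",c+u*.08+[0,0,dz]))
z=np.array(onz("scene",(179.4,221.4),.102)); print(z)
```

```text
-0.01 globe [[181.6453 221.2556]] tip [[164.8776 239.107 ]]
0 globe [[181.6453 221.2556]] tip [[164.4051 236.2157]]
0.01 globe [[181.6453 221.2556]] tip [[163.9291 233.2945]]
[ 0.5433 -0.3257  0.102 ]
```

Request:
apply_moves(deltas=[[55,[0,0,-15],-0.15],[55,[0,0,-15],-0.15],[55,[0,0,-15],-0.15],[55,[0,0,-10],0],[55,[0,0,0],0]])

```text
t: 5.42
tool_pos: [0.5438, -0.3197, 0.3252]
orientation: [3.133, -0.23, 0.001]
force: [1.5, 0.5, -1.2]
opening: 0.0633
```

Run:
```python
from h import *
go((.5315,.2055),.32,-7.2)
print(robot.read_state()["q"])
```

```text
t 5.42 pos [ 0.5438 -0.3197  0.3252] psi -8.40 tilt [ 0.0007 -0.0005 -1.    ] d tool mm [ -88.8 -517.8    4.9] yaw rad -0.021 F [ 1.4635  0.5373 -1.2343] open 0.0633 q6 1.10
[-0.6128  0.2594  1.4888  0.      1.3924  1.1046]
```

Request:
apply_moves(deltas=[[55,[-7,-25,0],0],[55,[-7,-43,0],0],[55,[-7,-43,0],0],[55,[-7,-43,0],0],[55,[-7,-43,0],0]])

```text
t: 6.05
tool_pos: [0.5366, -0.1182, 0.3237]
orientation: [-3.133, 0.229, 0.002]
force: [0.5, 1.0, -0.0]
opening: 0.0631
```

Request:
apply_moves(deltas=[[55,[-7,-43,0],0],[55,[-7,-43,0],0],[55,[-7,-43,0],0],[55,[-7,-43,0],0],[55,[-7,-43,0],0]])

```text
t: 6.68
tool_pos: [0.5326, 0.0996, 0.3237]
orientation: [3.133, -0.229, -0.002]
force: [0.9, 0.5, -1.5]
opening: 0.0634
```

Request:
apply_moves(deltas=[[55,[-7,-43,0],-0.02],[55,[-7,-43,0],0],[55,[-5,-20,0],0],[55,[0,0,0],0],[55,[0,0,0],0]])

```text
t: 7.3
tool_pos: [0.5282, 0.2048, 0.3243]
orientation: [3.135, -0.195, -0.001]
force: [-0.5, -1.0, -0.8]
opening: 0.0638
```

Run:
```python
from h import *
go((.5315,.2055),.29,-7.1)
print(fz())
```

```text
t 7.30 pos [0.5282 0.2048 0.3243] psi -7.12 tilt [-0.0006 -0.0008 -1.    ] d tool mm [ 3.2 -1.1 34.3] yaw rad -0.000 F [-0.514  -1.0063 -0.7546] open 0.0638 q6 1.97
(array([-0.1084,  0.4549, -0.311 ]), array([0.0792, 0.3291, 0.3358]))
```

Request:
apply_moves(deltas=[[55,[3,-1,12],0],[55,[0,0,12],0],[55,[0,0,10],0],[55,[0,0,0],0]])

```text
t: 8.0
tool_pos: [0.5306, 0.2062, 0.289]
orientation: [3.135, -0.193, -0.004]
force: [-0.7, -0.1, -0.0]
opening: 0.0633
```

Run:
```python
from h import *
go((.5315,.2055),.29,-7.1); print(fz(2))
s=viewer.read_camera("scene");cv2.imwrite("pics/scene4.png",s)
p=robot.read_state()["tool_pos"]; c=p-[0,0,.167]; u=np.array([np.cos(np.radians(-7.1)),np.sin(np.radians(-7.1)),0])
print("exp globe",proj("scene",c),"tip",proj("scene",c+u*.08),"cap",proj("scene",c+u*.066),"seat(z.05)",proj("scene",[.5315,.2055,.05]))
g=lambda im:np.clip((im/255.)**.6*280,0,255).astype(np.uint8)
cv2.imwrite("pics/c7.png",cv2.resize(g(s[150:270,300:420]),(600,600),interpolation=cv2.INTER_CUBIC))
```

```text
t 8.00 pos [0.5306 0.2062 0.289 ] psi -7.06 tilt [-0.0028 -0.0008 -1.    ] d tool mm [ 0.9  0.6 -1. ] yaw rad 0.001 F [-0.6627 -0.1376 -0.0461] open 0.0633 q6 1.97
(array([ 0.009 , -0.1626, -0.5361]), array([0.5767, 0.314 , 0.2997]))
exp globe [[357.5036 201.5632]] tip [[362.7836 216.5491]] cap [[361.8204 213.8079]] seat(z.05) [[353.9826 221.5459]]
```

View pics/c7.png

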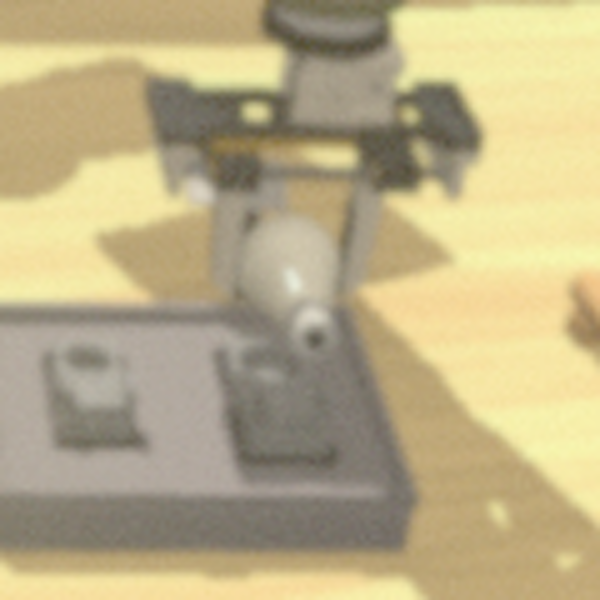

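The picture shows the lamp level above the large pad. Its tip is at (363,216.6), against an expected (362.8,216.5) for a level, centred grip, and the globe column is 358 against 357.5. Next I lower it by touch.

Request:
apply_moves(deltas=[[55,[1.5,0.5,5],0],[55,[0,0,8],0],[55,[0,0,7],0],[55,[0,0,0],0]])

```text
t: 8.65
tool_pos: [0.5322, 0.2056, 0.2695]
orientation: [3.135, -0.193, -0.003]
force: [-0.4, 0.2, -0.3]
opening: 0.0634
```

Run:
```python
from h import *
print(fz(6)); go((.5315,.2055),.243,-7.1)
```

```text
(array([ 0.2921,  0.1319, -0.7258]), array([0.4287, 0.4337, 0.6023]))
t 8.95 pos [0.5328 0.2058 0.2711] psi -7.06 tilt [ 0.0006  0.0002 -1.    ] d tool mm [-1.3  0.4 28.1] yaw rad 0.001 F [-0.5686 -0.0092 -0.2367] open 0.0636 q6 1.97
```

Request:
apply_moves(deltas=[[55,[0,0,1],0],[55,[0,0,1],0],[55,[0,0,1],0],[55,[0,0,0],0]])

```text
t: 9.45
tool_pos: [0.5326, 0.2057, 0.2676]
orientation: [3.136, -0.193, -0.0]
force: [0.3, 0.5, -0.4]
opening: 0.0634
```

Run:
```python
from h import *
print(fz(6)); go((.5315,.2055),.243,-7.1)
```

```text
(array([ 0.2505,  0.2661, -0.6069]), array([0.3743, 0.5314, 0.4068]))
t 9.75 pos [0.5327 0.2057 0.2678] psi -7.06 tilt [ 0.0001  0.     -1.    ] d tool mm [-1.2  0.4 24.8] yaw rad 0.001 F [ 0.6077  1.1519 -1.3364] open 0.0632 q6 1.97
```

Request:
apply_moves(deltas=[[55,[0,0,1.2],0],[55,[0,0,1.3],0],[55,[0,0,0],0]])

```text
t: 10.12
tool_pos: [0.5326, 0.2057, 0.265]
orientation: [3.136, -0.193, -0.0]
force: [-0.6, -0.3, -0.9]
opening: 0.0633
```

Run:
```python
from h import *
print(fz(6)); go((.5315,.2055),.243,-7.1)
```

```text
(array([-0.247 ,  0.2983, -0.7432]), array([0.3143, 0.3695, 0.7237]))
t 10.43 pos [0.5327 0.2057 0.2653] psi -7.06 tilt [ 0.0001  0.0001 -1.    ] d tool mm [-1.2  0.3 22.3] yaw rad 0.001 F [ 0.2153  0.6647 -1.3021] open 0.0633 q6 1.97
```

Request:
apply_moves(deltas=[[55,[0,0,1.2],0],[55,[0,0,1.3],0],[55,[0,0,0],0]])

```text
t: 10.8
tool_pos: [0.5326, 0.2057, 0.2625]
orientation: [3.136, -0.193, -0.001]
force: [0.9, -0.1, -1.1]
opening: 0.0635
```

Run:
```python
from h import *
print(fz(6)); go((.5315,.2055),.243,-7.1)
```

```text
(array([ 0.0804,  0.017 , -0.5743]), array([0.2591, 0.1182, 0.3911]))
t 11.10 pos [0.5327 0.2057 0.2628] psi -7.06 tilt [ 0.0001  0.0001 -1.    ] d tool mm [-1.2  0.4 19.8] yaw rad 0.001 F [ 0.2555  0.1129 -0.2276] open 0.0636 q6 1.97
```

Request:
apply_moves(deltas=[[55,[0,0,1.2],0],[55,[0,0,1.3],0],[55,[0,0,0],0]])

```text
t: 11.48
tool_pos: [0.5326, 0.2057, 0.26]
orientation: [3.136, -0.193, -0.001]
force: [0.3, -0.1, -1.4]
opening: 0.0631
```

Run:
```python
from h import *
print(fz(6)); go((.5315,.2055),.243,-7.1)
```

```text
(array([ 0.3209, -0.2737, -0.5229]), array([0.3942, 0.5333, 0.337 ]))
t 11.78 pos [0.5327 0.2057 0.2603] psi -7.06 tilt [ 0.0001  0.0001 -1.    ] d tool mm [-1.2  0.3 17.3] yaw rad 0.001 F [ 0.6951 -0.6156 -0.4724] open 0.0635 q6 1.97
```

Request:
apply_moves(deltas=[[55,[0,0,1.2],0],[55,[0,0,1.3],0],[55,[0,0,0],0]])

```text
t: 12.15
tool_pos: [0.5326, 0.2057, 0.2575]
orientation: [3.136, -0.193, -0.001]
force: [-0.0, -0.0, -0.2]
opening: 0.0631
```

Run:
```python
from h import *
print(fz(4)); go((.5315,.2055),.243,-7.1)
```

```text
(array([ 0.124 ,  0.1475, -0.7918]), array([0.4646, 0.3221, 0.3999]))
t 12.35 pos [0.5327 0.2057 0.2578] psi -7.06 tilt [ 0.0001  0.     -1.    ] d tool mm [-1.2  0.4 14.8] yaw rad 0.001 F [-0.6265  0.0981 -0.5435] open 0.0634 q6 1.97
```

Request:
apply_moves(deltas=[[55,[0,0,1.2],0],[55,[0,0,1.3],0],[55,[0,0,0],0]])

```text
t: 12.72
tool_pos: [0.5326, 0.2057, 0.255]
orientation: [3.136, -0.193, -0.001]
force: [-0.8, 0.5, -0.9]
opening: 0.0633
```

Run:
```python
from h import *
print(fz(4)); go((.5315,.2055),.243,-7.1)
```

```text
(array([ 0.1273,  0.2148, -0.4879]), array([0.3083, 0.3214, 0.477 ]))
t 12.93 pos [0.5327 0.2057 0.2553] psi -7.06 tilt [ 0.  0. -1.] d tool mm [-1.2  0.4 12.3] yaw rad 0.001 F [-0.2388  0.4791 -0.6744] open 0.0634 q6 1.97
```

Request:
apply_moves(deltas=[[55,[0,0,1.2],0],[55,[0,0,1.3],0],[55,[0,0,0],0]])

```text
t: 13.3
tool_pos: [0.5326, 0.2057, 0.2525]
orientation: [3.136, -0.193, -0.001]
force: [0.0, -0.5, -1.7]
opening: 0.0634
```

Run:
```python
from h import *
print(fz(4)); go((.5315,.2055),.243,-7.1)
```

```text
(array([ 0.1362, -0.2008, -0.8224]), array([0.8717, 0.2267, 0.5637]))
t 13.50 pos [0.5327 0.2057 0.2528] psi -7.06 tilt [ 0.0001  0.     -1.    ] d tool mm [-1.2  0.4  9.8] yaw rad 0.001 F [-1.2695 -0.5257 -1.7056] open 0.0633 q6 1.97
```

Request:
apply_moves(deltas=[[55,[0,0,1],0],[55,[0,0,1],0],[55,[0,0,0],0]])

```text
t: 13.88
tool_pos: [0.5326, 0.2057, 0.2506]
orientation: [3.136, -0.193, -0.0]
force: [0.0, 0.1, -0.6]
opening: 0.0636
```

Run:
```python
from h import *
print(fz(5)); go((.5315,.2055),.243,-7.1)
```

```text
(array([-0.2056, -0.2224, -1.1051]), array([0.4847, 0.2352, 0.2819]))
t 14.12 pos [0.5327 0.2057 0.2508] psi -7.06 tilt [ 0. -0. -1.] d tool mm [-1.2  0.3  7.8] yaw rad 0.001 F [ 0.3309 -0.0547 -0.9456] open 0.0630 q6 1.97
```

Request:
apply_moves(deltas=[[55,[0,0,1],0],[55,[0,0,1],0],[55,[0,0,0],0]])

```text
t: 14.5
tool_pos: [0.5327, 0.2057, 0.2487]
orientation: [3.136, -0.193, 0.0]
force: [-0.3, 0.6, -0.1]
opening: 0.0632
```

Run:
```python
from h import *
print(fz(4)); go((.5315,.2055),.243,-7.1)
```

```text
(array([-0.1289, -0.3406,  0.2568]), array([0.4734, 0.5028, 0.2823]))
t 14.70 pos [0.5327 0.2057 0.2488] psi -7.06 tilt [ 0.0001  0.     -1.    ] d tool mm [-1.2  0.3  5.8] yaw rad 0.001 F [-0.1769 -0.2304  0.3303] open 0.0628 q6 1.97
```

Request:
apply_moves(deltas=[[55,[0,0,1],0],[55,[0,0,1],0],[55,[0,0,0],0]])

```text
t: 15.08
tool_pos: [0.5327, 0.2057, 0.2468]
orientation: [-3.136, 0.193, -0.0]
force: [-0.8, -0.6, 0.7]
opening: 0.0635
```

Run:
```python
from h import *
print(fz(5)); go((.5315,.2055),.243,-7.1)
```

```text
(array([-0.171 , -0.8277,  0.1504]), array([0.2079, 0.2967, 0.3023]))
t 15.32 pos [0.5327 0.2057 0.2468] psi -7.06 tilt [ 0.0001  0.     -1.    ] d tool mm [-1.2  0.4  3.8] yaw rad 0.001 F [-0.3483 -1.1624  0.0968] open 0.0633 q6 1.97
```

Fz rises by about 0.9 N at TCP 0.2488 and then stays flat. A lateral force of −0.8 N appears in y. I'll look before going further.

Run:
```python
from h import *
F=[];T=[]
for _ in range(6):
    s=viewer.read_camera("scene"); st=robot.read_state(); F.append(st["force"]);T.append(st["wrist_torque"])
print(np.mean(F,0),np.mean(T,0),np.std(T,0)); cv2.imwrite("pics/scene5.png",s)
p=st["tool_pos"]; c=p-[0,0,.167]; u=np.array([np.cos(np.radians(-7.1)),np.sin(np.radians(-7.1)),0])
print("exp globe",proj("scene",c),"tip",proj("scene",c+u*.08))
g=lambda im:np.clip((im/255.)**.6*280,0,255).astype(np.uint8)
cv2.imwrite("pics/c8.png",cv2.resize(g(s[180:260,315:395]),(640,600)[:1]*2,interpolation=cv2.INTER_CUBIC)[:600])
```

```text
[-0.3348 -0.6879  1.5365] [-0.0441 -0.0021 -0.0335] [0.032  0.0287 0.0318]
exp globe [[355.4465 213.8928]] tip [[360.4883 229.2517]]
```

View pics/c8.png

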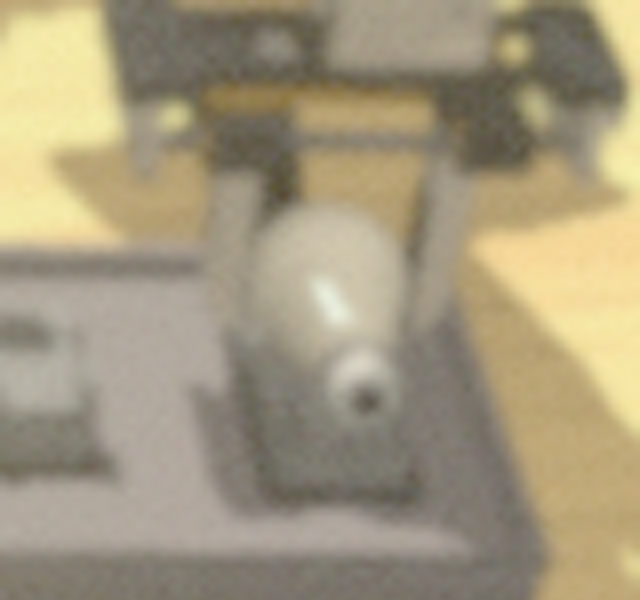

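The view shows the lamp level, with its tip at (360.3,229.3) against (360.5,229.3) expected, and the cap over the notch. Fz has settled 2.2 N above the free baseline, about 1.5 N more than the lamp's weight, with a small sideways pull. I'll ease up 2 mm and follow that pull.

Request:
apply_moves(deltas=[[55,[-0.7,0.8,-1],0],[55,[0,0,-1],0],[55,[0,0,0],0]])

```text
t: 16.0
tool_pos: [0.5318, 0.205, 0.2487]
orientation: [3.136, -0.193, -0.0]
force: [-0.3, -0.4, -0.0]
opening: 0.0632
```

Run:
```python
from h import *
print(fz(8)); go((.5315,.2055),.243,-7.1)
```

```text
(array([ 0.4194, -0.4668, -0.238 ]), array([0.5051, 0.3204, 0.2451]))
t 16.40 pos [0.5319 0.205  0.2487] psi -7.06 tilt [-0.0001 -0.     -1.    ] d tool mm [-0.4 -0.5  5.7] yaw rad 0.001 F [-0.4279 -0.2203 -0.535 ] open 0.0635 q6 1.97
```

Request:
apply_moves(deltas=[[55,[0,0,0.5],0],[55,[0,0,0],0],[66,[0,0,0],0],[75,[0,0,0],0],[82,[0,0,0],0]])

```text
t: 17.02
tool_pos: [0.5319, 0.205, 0.2482]
orientation: [-3.136, 0.193, 0.0]
force: [0.4, 0.1, -0.7]
opening: 0.0796
```

Request:
apply_moves(deltas=[[82,[0,0,0],0],[82,[0,0,-10],0],[82,[0,0,-30],0],[82,[0,0,-40],0],[90,[0,0,-30],0]])

```text
t: 17.65
tool_pos: [0.5321, 0.2051, 0.361]
orientation: [-3.135, 0.193, -0.003]
force: [0.2, 1.1, -0.8]
opening: 0.0874
```

Request:
apply_moves(deltas=[[93,[0,30,-10],0.1],[93,[0,40,0],0.12],[93,[0,40,0],0.12],[93,[0,40,0],0.12],[93,[0,40,0],0]])

```text
t: 18.27
tool_pos: [0.4655, 0.0282, 0.3691]
orientation: [-3.008, 0.906, -0.002]
force: [0.5, -0.6, 1.3]
opening: 0.0932
```

Run:
```python
from h import *
print(fz(3)); s=viewer.read_camera("scene"); cv2.imwrite("pics/scene6.png",s); a=viewer.read_camera("top"); cv2.imwrite("pics/top6.png",a)
go((.484,-.1225),.32,-34)
b=np.array([.5315,.2055]);u=np.array([np.cos(np.radians(-7.1)),np.sin(np.radians(-7.1))])
for z in (.076,.082): print(proj("scene",np.r_[b,z]),proj("scene",np.r_[b+u*.08,z]))
g=lambda im:np.clip((im/255.)**.6*280,0,255).astype(np.uint8)
B=cv2.resize(g(s[190:265,315:390]),(400,400),interpolation=cv2.INTER_CUBIC);A=cv2.resize(g(a[140:240,165:265]),(400,400),interpolation=cv2.INTER_CUBIC)
cv2.imwrite("pics/c9.png",np.hstack([A,B]))
```

```text
(array([ 0.4994, -0.4498,  0.664 ]), array([0.5913, 1.0793, 0.4337]))
t 18.52 pos [0.4662 0.0295 0.369 ] psi -33.44 tilt [ 0.0015  0.0004 -1.    ] d tool mm [ 98.6 117.1  49. ] yaw rad 0.010 F [ 0.516  -0.1915  0.5514] open 0.0930 q6 2.11
[[355.097  214.6891]] [[360.1057 230.0513]]
[[355.357  213.0842]] [[360.3969 228.4034]]
```

View pics/c9.png

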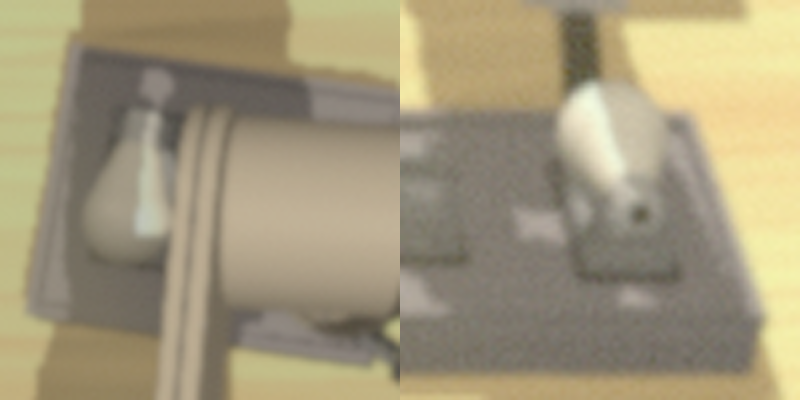

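The big lamp lies seated and level. Its tip is at (359.8,229.9) against an expected (360.2,229.5). Now the small lamp.

Request:
apply_moves(deltas=[[93,[30,35,15],0.01],[93,[35,40,20],0],[93,[34.5,41.6,20],0],[93,[0,0,14],0],[93,[0,0,0],0]])

```text
t: 19.15
tool_pos: [0.4837, -0.1221, 0.2979]
orientation: [-3.004, 0.918, 0.005]
force: [0.7, 0.2, 0.4]
opening: 0.093
```

Run:
```python
from h import *
go((.485,-.1226),.213,-34)
s=viewer.read_camera("scene"); cv2.imwrite("pics/scene7.png",s)
c=np.array([.485,-.1226,.046]);u=np.array([np.cos(np.radians(-34)),np.sin(np.radians(-34)),0])
print("exp globe",proj("scene",c),"tip",proj("scene",c+u*.065))
h=cv2.cvtColor(s,cv2.COLOR_BGR2HSV); x0,y0,x1,y1=225,205,265,250
m=np.zeros(h.shape[:2],np.uint8); m[y0:y1,x0:x1]=(h[y0:y1,x0:x1,1]<70); ct=max(cv2.findContours(m,0,1)[0],key=cv2.contourArea)
print(cv2.boundingRect(ct),cv2.minAreaRect(ct)); pr=c+.026*np.array([[0,1,0],[0,-1,0],[0,0,1],[0,0,-1]]);print(proj("scene",pr))
for r in range(y0,y1,2): print(r,"".join("#" if v else "." for v in m[r,x0:x1]))
```

```text
t 19.15 pos [ 0.4837 -0.1221  0.2979] psi -33.98 tilt [-0.0027  0.0016 -1.    ] d tool mm [ 1.6 -0.3 84.9] yaw rad 0.000 F [0.658  0.1892 0.4162] open 0.0930 q6 1.81
exp globe [[248.0093 221.039 ]] tip [[237.6587 232.1399]]
(243, 206, 22, 18) ((253.77586364746094, 214.8103790283203), (15.861687660217285, 21.840961456298828), 85.2363510131836)
[[256.3106 220.4878]
 [239.6721 221.5924]
 [247.8997 214.1355]
 [248.1178 227.7843]]
205 ........................................
207 ...........................#############
209 .....................###################
211 ....................####################
213 ....................####################
215 ......................#.###.....########
217 ..................###.####..............
219 ...................#.#..###.............
221 ..................#..#.###..............
223 .................#..#.#.#.#.............
225 ...............#####.##.................
227 .............######.....................
229 ............########....................
231 ..............####......................
233 ................#.......................
235 ........................................
237 ........................................
239 ........................................
241 ........................................
243 ........................................
245 ........................................
247 ........................................
249 ........................................
```

The scene mask puts the cap end near (239,231), against an expected (237.7,232.1). They agree. Descending and gripping.

Request:
apply_moves(deltas=[[93,[1,0,25],0],[93,[0,0,25],0],[93,[0,0,20],0],[93,[0,0,14.5],0],[93,[0,0,0],0]])

```text
t: 19.82
tool_pos: [0.4845, -0.1225, 0.2143]
orientation: [-3.005, 0.916, 0.002]
force: [0.1, 0.5, 0.3]
opening: 0.0928
```

Run:
```python
from h import *
go((.4845,-.1224),.213,-34); print(fz(5))
```

```text
t 19.82 pos [ 0.4845 -0.1225  0.2143] psi -33.91 tilt [-0.0012  0.0006 -1.    ] d tool mm [-0.  -0.   1.3] yaw rad 0.002 F [0.0599 0.4665 0.2929] open 0.0928 q6 1.81
(array([-0.0542, -0.2267,  0.0685]), array([0.2486, 0.2938, 0.3578]))
```

Request:
apply_moves(deltas=[[65,[0,0,0],0],[45,[0,0,0],0],[45,[0,0,0],0],[45,[0,0,0],0],[45,[0,0,0],0]])

```text
t: 20.7
tool_pos: [0.4846, -0.1236, 0.2149]
orientation: [3.004, -0.918, 0.0]
force: [-1.2, -0.9, 1.8]
opening: 0.0513
```

Request:
apply_moves(deltas=[[45,[0,0,0],0],[45,[0,0,0],0],[45,[0,0,-10],0],[45,[0,0,-20],0],[45,[0,0,-20],0]])

```text
t: 21.32
tool_pos: [0.4845, -0.1233, 0.2656]
orientation: [-3.004, 0.918, 0.0]
force: [0.7, 0.1, -0.7]
opening: 0.0511
```

Run:
```python
from h import *
go((.4845,-.1224),.213,-34); print(fz(5))
```

```text
t 21.32 pos [ 0.4845 -0.1233  0.2656] psi -33.98 tilt [-0.0002  0.0003 -1.    ] d tool mm [-0.5 -0.7 52.6] yaw rad 0.000 F [ 0.7192  0.1335 -0.6676] open 0.0511 q6 1.81
(array([ 0.3121, -0.249 ,  0.0281]), array([0.8155, 0.21  , 0.6548]))
```

Request:
apply_moves(deltas=[[45,[0,0,-15],-0.12],[45,[0,0,-20],-0.12],[45,[0,0,-20],-0.12],[45,[0,0,-15],-0.11],[45,[0,0,0],0]])

```text
t: 22.2
tool_pos: [0.4848, -0.1235, 0.3349]
orientation: [3.135, -0.194, 0.001]
force: [0.3, -0.4, -1.3]
opening: 0.0509
```

Run:
```python
from h import *
go((.5176,.0917),.29,-7.1); print(fz(4))
```

```text
t 22.20 pos [ 0.4848 -0.1235  0.3349] psi -7.10 tilt [ 0.0009 -0.0003 -1.    ] d tool mm [   5.9 -217.6   44.9] yaw rad 0.000 F [ 0.3222 -0.3934 -1.3244] open 0.0509 q6 1.34
(array([ 0.3437,  0.0518, -0.7656]), array([0.0713, 0.4378, 0.48  ]))
```

Request:
apply_moves(deltas=[[45,[1,-25,0],0],[45,[1,-40,0],0],[45,[1,-45,0],0],[45,[1,-45,0],0],[45,[1,-40,0],0]])

```text
t: 23.02
tool_pos: [0.5133, 0.071, 0.3337]
orientation: [3.135, -0.195, -0.002]
force: [0.9, 0.3, -0.3]
opening: 0.0515
```

Request:
apply_moves(deltas=[[45,[1,-22.5,0],0],[45,[0,0,15],0],[45,[0,0,20],0],[45,[0,0,15],0],[45,[0,0,0],0]])

```text
t: 23.65
tool_pos: [0.5163, 0.0909, 0.2824]
orientation: [3.135, -0.195, -0.006]
force: [0.6, 0.1, -0.5]
opening: 0.0509
```

Run:
```python
from h import *
print(fz(4)); go((.5176,.0917),.262,-7.1)
s=viewer.read_camera("scene"); cv2.imwrite("pics/scene8.png",s)
p=robot.read_state()["tool_pos"]; c=p-[0,0,.167]; u=np.array([np.cos(np.radians(-7.1)),np.sin(np.radians(-7.1)),0])
e=proj("scene",np.array([c,c+u*.065])); print("exp globe,tip",e)
x0,y0=300,195
G=cv2.cvtColor(s[y0:y0+45,x0:x0+50],cv2.COLOR_BGR2HSV)[...,2]
# dark contact at cap end: darkest blob near the expected tip
tx,ty=e[1]; W=G.astype(float); yy,xx=np.mgrid[y0:y0+45,x0:x0+50]; near=np.hypot(xx-tx,yy-ty)<7
w=np.where(near,np.clip(np.percentile(W[near],25)-W,0,None),0); print("dark tip",(w*xx).sum()/w.sum(),(w*yy).sum()/w.sum())
g=lambda im:np.clip((im/255.)**.6*280,0,255).astype(np.uint8)
print(G[int(ty)-y0-6:int(ty)-y0+7,int(tx)-x0-8:int(tx)-x0+9]); print(int(tx)-8,int(ty)-6)
```

```text
(array([ 0.1682, -0.0744,  0.0357]), array([0.4689, 0.3484, 0.4698]))
t 23.85 pos [0.5177 0.0914 0.2856] psi -7.09 tilt [ 0.0013  0.0001 -1.    ] d tool mm [-0.1 -0.3 23.6] yaw rad 0.000 F [0.1477 0.1536 0.1849] open 0.0509 q6 1.77
exp globe,tip [[319.4906 202.8694]
 [322.0677 215.0303]]
dark tip 322.35103926096997 216.3233256351039
[[109 112 118 121 120 120 130 143 145 134 123 114 107  94  91  97 105]
 [104 106 109 108 108 105 114 120 125 118 106 104  99  97  91  89  93]
 [ 95  92 100  96  99  99 104 113 117 108 104  98  93  91  84  79  76]
 [ 81  85  90  92  96 102 108 120 115 113 108 101  89  78  75  72  70]
 [ 74  78  85  88  95 101 104 110 108 103 103 100  93  80  72  73  64]
 [ 85  90  91  92  95  98  97  89  83  86  90  98  93  92  84  76  73]
 [104 107 106  99  99  98  91  69  59  65  80  98 103 101 102  94  83]
 [119 114 114 108 104  98  81  64  52  62  81 101 112 115 116 105  96]
 [118 120 119 115 109 103  86  73  60  77  90 103 114 118 120 114 104]
 [115 109 108 111 106 101  97  89  84  87  99 111 115 121 118 117 110]
 [102  96  89  94  92  95  99  99 102 106 110 115 117 120 121 117 115]
 [ 82  80  75  77  79  81  87  96 102 107 112 113 118 118 121 118 117]
 [ 74  69  69  68  70  69  76  83  88  91  99 107 115 121 117 122 119]]
314 209
```

The small lamp hangs level over its pad. The dark tip contact is at (322.2,216) against (322.1,215) expected. Next I lower it by touch.

Request:
apply_moves(deltas=[[45,[0,0,8],0],[45,[0,0,8],0],[45,[0,0,4],0],[45,[0,0,0],0],[45,[0,0,0],0]])

```text
t: 24.52
tool_pos: [0.5174, 0.0917, 0.2648]
orientation: [-3.136, 0.193, -0.0]
force: [-0.0, 0.4, -0.5]
opening: 0.0509
```

Run:
```python
from h import *
print(fz(8)); go((.5176,.0917),.2456,-7.1)
```

```text
(array([-0.1117, -0.0399, -0.6215]), array([0.6065, 0.3194, 0.3993]))
t 24.93 pos [0.5173 0.0917 0.2648] psi -7.06 tilt [ 0.0001  0.     -1.    ] d tool mm [ 0.3 -0.1 19.2] yaw rad 0.001 F [ 0.4398  0.2749 -0.2573] open 0.0509 q6 1.77
```

Request:
apply_moves(deltas=[[45,[0,0,1.2],0],[45,[0,0,1.3],0],[45,[0,0,0],0]])

```text
t: 25.3
tool_pos: [0.5172, 0.0917, 0.262]
orientation: [3.136, -0.193, -0.001]
force: [0.7, 0.6, -0.4]
opening: 0.0513
```

Run:
```python
from h import *
print(fz(5)); go((.5176,.0917),.2456,-7.1)
```

```text
(array([-0.1932,  0.174 , -0.4245]), array([0.441 , 0.5421, 0.3875]))
t 25.55 pos [0.5173 0.0917 0.2623] psi -7.06 tilt [-0. -0. -1.] d tool mm [ 0.3 -0.1 16.7] yaw rad 0.001 F [0.4592 0.6572 0.0856] open 0.0513 q6 1.77
```

Request:
apply_moves(deltas=[[45,[0,0,1.2],0],[45,[0,0,1.3],0],[45,[0,0,0],0]])

```text
t: 25.92
tool_pos: [0.5172, 0.0917, 0.2595]
orientation: [3.136, -0.193, -0.001]
force: [-0.6, 0.4, -1.0]
opening: 0.0511
```

Run:
```python
from h import *
print(fz(5)); go((.5176,.0917),.2456,-7.1)
```

```text
(array([ 0.2628,  0.0901, -0.3028]), array([0.3722, 0.6261, 0.2858]))
t 26.18 pos [0.5173 0.0917 0.2598] psi -7.06 tilt [ 0.0001  0.     -1.    ] d tool mm [ 0.3 -0.1 14.2] yaw rad 0.001 F [ 0.3922  0.9863 -0.0969] open 0.0512 q6 1.77
```

Request:
apply_moves(deltas=[[45,[0,0,1.2],0],[45,[0,0,1.3],0],[45,[0,0,0],0]])

```text
t: 26.55
tool_pos: [0.5172, 0.0917, 0.257]
orientation: [3.136, -0.193, -0.001]
force: [-0.7, 0.5, -0.1]
opening: 0.0509
```

Run:
```python
from h import *
print(fz(4)); go((.5176,.0917),.2456,-7.1)
```

```text
(array([ 0.5662, -0.1094, -0.6612]), array([0.1608, 0.3135, 0.607 ]))
t 26.75 pos [0.5173 0.0917 0.2573] psi -7.06 tilt [ 0.  0. -1.] d tool mm [ 0.3 -0.  11.7] yaw rad 0.001 F [ 0.548  -0.1711 -0.1708] open 0.0513 q6 1.77
```

Request:
apply_moves(deltas=[[45,[0,0,1.2],0],[45,[0,0,1.3],0],[45,[0,0,0],0]])

```text
t: 27.12
tool_pos: [0.5172, 0.0917, 0.2545]
orientation: [3.136, -0.193, -0.001]
force: [-0.7, -0.4, -0.7]
opening: 0.0512
```

Run:
```python
from h import *
print(fz(4)); go((.5176,.0917),.2456,-7.1)
```

```text
(array([ 0.0019, -0.0106, -0.4834]), array([0.1488, 0.2857, 0.2354]))
t 27.32 pos [0.5173 0.0917 0.2548] psi -7.06 tilt [-0. -0. -1.] d tool mm [ 0.3 -0.1  9.2] yaw rad 0.001 F [ 0.122   0.3207 -0.5851] open 0.0508 q6 1.77
```

Request:
apply_moves(deltas=[[45,[0,0,1.2],0],[45,[0,0,1.3],0],[45,[0,0,0],0]])

```text
t: 27.7
tool_pos: [0.5172, 0.0917, 0.252]
orientation: [3.136, -0.193, -0.001]
force: [-0.5, 0.3, -0.3]
opening: 0.0511
```

Run:
```python
from h import *
print(fz(4)); go((.5176,.0917),.2456,-7.1)
```

```text
(array([ 0.1617,  0.5019, -0.2263]), array([0.5362, 0.3329, 0.9992]))
t 27.90 pos [0.5173 0.0917 0.2523] psi -7.06 tilt [ 0.0001  0.     -1.    ] d tool mm [ 0.3 -0.1  6.7] yaw rad 0.001 F [ 0.2417  0.0951 -0.2311] open 0.0511 q6 1.77
```

Request:
apply_moves(deltas=[[45,[0,0,1],0],[45,[0,0,1],0],[45,[0,0,0],0]])

```text
t: 28.28
tool_pos: [0.5172, 0.0917, 0.2501]
orientation: [-3.136, 0.193, 0.0]
force: [0.4, -0.4, 0.3]
opening: 0.0514
```

Run:
```python
from h import *
print(fz(4)); go((.5176,.0917),.2456,-7.1)
```

```text
(array([-0.3829,  0.0219, -0.4603]), array([0.5182, 0.101 , 0.2679]))
t 28.48 pos [0.5173 0.0917 0.2503] psi -7.06 tilt [ 0.0001 -0.     -1.    ] d tool mm [ 0.3 -0.1  4.7] yaw rad 0.001 F [ 0.3033  0.1446 -0.7106] open 0.0516 q6 1.77
```

Request:
apply_moves(deltas=[[45,[0,0,1],0],[45,[0,0,1],0],[45,[0,0,0],0]])

```text
t: 28.85
tool_pos: [0.5172, 0.0917, 0.2481]
orientation: [3.136, -0.193, -0.0]
force: [-0.3, -0.2, -0.0]
opening: 0.0515
```

Run:
```python
from h import *
print(fz(4)); go((.5176,.0917),.2456,-7.1)
```

```text
(array([-0.0058, -0.12  , -0.7397]), array([0.1936, 0.4066, 0.4917]))
t 29.05 pos [0.5173 0.0917 0.2483] psi -7.06 tilt [ 0. -0. -1.] d tool mm [ 0.3 -0.   2.7] yaw rad 0.001 F [ 0.2737  0.3369 -1.28  ] open 0.0515 q6 1.77
```

Request:
apply_moves(deltas=[[45,[0,0,1],0],[45,[0,0,1],0],[45,[0,0,0],0]])

```text
t: 29.42
tool_pos: [0.5172, 0.0917, 0.2461]
orientation: [3.136, -0.193, -0.0]
force: [-0.0, -0.4, -0.7]
opening: 0.0511
```

Run:
```python
from h import *
print(fz(5)); go((.5176,.0917),.2456,-7.1)
```

```text
(array([-0.1656, -0.028 , -0.7231]), array([0.1304, 0.3565, 0.4842]))
t 29.68 pos [0.5173 0.0917 0.2463] psi -7.06 tilt [ 0. -0. -1.] d tool mm [ 0.3 -0.1  0.7] yaw rad 0.001 F [-0.3695  0.4095 -1.0795] open 0.0511 q6 1.77
```

Request:
apply_moves(deltas=[[45,[0,0,1],0],[45,[0,0,1],0],[45,[0,0,0],0]])

```text
t: 30.05
tool_pos: [0.5172, 0.0917, 0.2441]
orientation: [3.136, -0.193, -0.0]
force: [0.5, 0.0, 0.0]
opening: 0.0509
```

Run:
```python
from h import *
print(fz(5)); go((.5176,.0917),.2456,-7.1)
```

```text
(array([ 0.3389,  0.1725, -0.3784]), array([0.437 , 0.2819, 0.2705]))
t 30.30 pos [0.5173 0.0917 0.2443] psi -7.06 tilt [ 0.0001  0.     -1.    ] d tool mm [ 0.3 -0.1 -1.3] yaw rad 0.001 F [ 1.0328 -0.1669 -0.7215] open 0.0509 q6 1.77
```

Request:
apply_moves(deltas=[[45,[0,0,1],0],[45,[0,0,1],0],[45,[0,0,0],0]])

```text
t: 30.68
tool_pos: [0.5173, 0.0917, 0.2422]
orientation: [-3.136, 0.193, -0.0]
force: [0.3, 0.5, 0.4]
opening: 0.0513
```

Run:
```python
from h import *
print(fz(5)); go((.5176,.0917),.2456,-7.1)
```

```text
(array([-0.0502,  0.6711,  0.4621]), array([0.2046, 0.466 , 0.5203]))
t 30.93 pos [0.5173 0.0917 0.2423] psi -7.06 tilt [ 0.0001 -0.     -1.    ] d tool mm [ 0.3 -0.1 -3.3] yaw rad 0.001 F [-0.1677  1.4031  0.7889] open 0.0511 q6 1.77
```

Contact at TCP 0.2423. I'll confirm with steady readings and a levelness check.

Run:
```python
from h import *
F=[]
for _ in range(8): s=viewer.read_camera("scene"); F.append(robot.read_state()["force"])
print(np.mean(F,0)); cv2.imwrite("pics/scene9.png",s)
p=robot.read_state()["tool_pos"]; c=p-[0,0,.167]; u=np.array([np.cos(np.radians(-7.1)),np.sin(np.radians(-7.1)),0])
e=proj("scene",np.array([c,c+u*.065])); print(e); tx,ty=e[1].round().astype(int)
V=s.max(2); print(tx-7,ty-6); print(V[ty-6:ty+7,tx-7:tx+8])
```

```text
[ 0.0278 -0.3296  0.4738]
[[318.3084 214.67  ]
 [320.7705 227.0991]]
314 221
[[115 120 122 123 124 133 141 140 123 114 110 105  95  98  96]
 [102 110 108 103 107 111 118 120 109 105 100 105 104  98  89]
 [ 90 101  99  99 100 105 111 108 104  99 100 107 109  98  82]
 [ 86  87  93  95 102 107 111 108 106 100  98 102 102  91  79]
 [ 79  83  88  92 104 105 105 101 100  98  98  89  89  82  77]
 [ 74  81  81  94  95  95  87  81  84  92  93  90  80  75  73]
 [ 76  80  88  92  95  82  70  63  68  85  94  84  78  76  71]
 [ 69  77  86  94  91  78  60  50  66  80  90  83  75  73  73]
 [ 69  78  84  88  94  80  68  63  74  82  85  77  72  72  69]
 [ 69  76  79  83  91  85  79  80  80  83  79  69  67  68  67]
 [ 70  73  74  78  78  80  79  80  76  75  70  71  67  70  70]
 [ 68  69  72  71  74  73  71  69  71  68  66  67  67  67  75]
 [ 67  71  71  69  66  71  66  66  72  69  66  62  59  68  72]]
```

Request:
apply_moves(deltas=[[45,[0,0,-0.5],0],[45,[0,0,0],0],[54,[0,0,0],0],[60,[0,0,0],0],[68,[0,0,0],0]])

```text
t: 31.95
tool_pos: [0.5172, 0.0917, 0.2427]
orientation: [-3.136, 0.193, 0.0]
force: [0.1, -0.2, -0.8]
opening: 0.0655
```

Request:
apply_moves(deltas=[[70,[0,0,0],0],[70,[0,0,-8],0],[70,[0,0,-25],0],[70,[0,0,-40],0],[70,[0,0,-40],0]])

```text
t: 32.58
tool_pos: [0.5171, 0.0917, 0.3574]
orientation: [3.136, -0.193, 0.0]
force: [0.5, 0.8, 0.4]
opening: 0.0699
```

Request:
apply_moves(deltas=[[70,[0,40,0],0],[70,[0,50,0],0],[70,[0,50,0],0],[70,[0,50,0],0],[70,[0,50,0],0]])

```text
t: 33.2
tool_pos: [0.4874, -0.148, 0.3566]
orientation: [3.135, -0.193, 0.002]
force: [1.2, 0.1, -0.0]
opening: 0.0701
```

Request:
apply_moves(deltas=[[70,[-30,50,0],0],[70,[-30,40,0],0],[70,[-30,20,0],0],[70,[0,0,0],0],[70,[0,0,0],0]])

```text
t: 33.83
tool_pos: [0.3853, -0.2445, 0.3564]
orientation: [3.135, -0.194, 0.002]
force: [0.4, 0.5, 0.1]
opening: 0.0699
```

Run:
```python
from h import *
a=viewer.read_camera("top"); s=viewer.read_camera("scene"); cv2.imwrite("pics/top10.png",a); cv2.imwrite("pics/scene10.png",s)
go((.5,0),.35,-7)
u=np.array([np.cos(np.radians(-7.1)),np.sin(np.radians(-7.1)),0])
for n,c,L in (("big",np.array([.5315,.2055,.0815]),.08),("small",np.array([.5176,.0917,.0735]),.065)):
    print(n,"exp globe/tip scene",proj("scene",[c,c+u*L]).round(1).tolist(),"top",proj("top",[c,c+u*L]).round(1).tolist())
g=lambda im:np.clip((im/255.)**.6*280,0,255).astype(np.uint8)
A=cv2.resize(g(a[140:240,165:275]),(396,360),interpolation=cv2.INTER_CUBIC);B=cv2.resize(g(s[195:265,290:390]),(400,280),interpolation=cv2.INTER_CUBIC)
D=cv2.resize(s,(400,300)); T=cv2.resize(a,(396,297))
o=np.zeros((600,800,3),np.uint8);o[:297,:396]=T;o[:300,400:]=D;A=A[:300];o[300:600,:396]=A;o[300:580,400:]=B
cv2.imwrite("pics/fin.png",o)
```

```text
t 33.92 pos [ 0.3857 -0.2441  0.3561] psi -7.00 tilt [ 0.0006 -0.0001 -1.    ] d tool mm [  83.7 -256.3    6.1] yaw rad -0.000 F [ 0.4366 -0.6912  0.3835] open 0.0703 q6 1.02
big exp globe/tip scene [[355.3, 213.2], [360.4, 228.5]] top [[196.5, 194.0], [200.9, 166.3]]
small exp globe/tip scene [[318.3, 215.2], [320.7, 227.6]] top [[237.1, 199.9], [240.6, 177.4]]
```

View pics/fin.png

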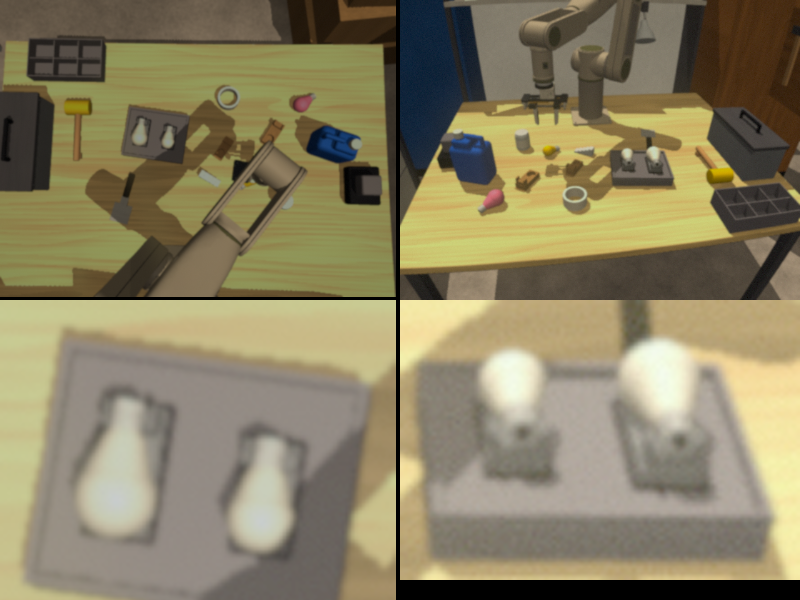

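The final picture shows both lamps in their pads, caps between the cheeks:
- Big lamp: scene tip (359.8,229.5), expected (360.4,228.5). Top globe (197.5,193.6), expected (196.5,194.0).
- Small lamp: scene tip (320.5,227.8), expected (320.7,227.6). Top globe (237.5,201.1), expected (237.1,199.9).

The look-alikes and other things are where they were, and the arm is clear of everything.

```bash
python3 -c "
from plant import order; print(order.close_job())"
```

```text
the job is handed in; nothing more can be done
None
```

I put both white lamps into the grey tray, each in the foam pad of its own size, and handed the job in at about 34 s of the 64 s allowed.

- **Big lamp:** I felt the foam take it at a flange height of about 0.249 m. I first went about 2 mm too deep: the pad carried roughly 2.2 N, about 4 mm of squash, against the 8 mm limit. I eased up about 1.5 mm and then let go, with the foam carrying about the lamp's own weight.
- **Small lamp:** I felt the foam take it at about 0.242 m. It pressed with about 1 N, so I eased up 0.5 mm and let go.

**Last checks:** both lamps looked level, with their caps between the notch cheeks. Globe and cap-tip positions agreed with what I expected to within about 1.3 pixels (about 3 mm) in both views. The largest differences were the small globe in the top view and the big lamp's tip in the scene view. The big lamp's tip appeared 1 pixel low, which fits its globe sitting 3 mm lower than I had assumed.

**Not confirmed:** single force readings had about 0.3–0.5 N of noise, so the force at letting go is only known to roughly 0.2 N. In the last pictures the yellow and pink look-alikes and the other things in view were still in place, though I checked that by eye only. The arm touched nothing at the end.

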